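Slide the tall bottle into the packing bay

ROBOT

A 6-joint arm with a two-finger parallel gripper is mounted at the origin on the work surface. World frame = base frame: x ahead of the robot, y to its left, z up, the work surface at z = 0. Lengths are in m, angles in rad, forces in N, time in s.
With the tool pointing down it reaches from about 0.35 to 0.775 m from the base axis. Payload 7.3 kg.
Tool frame: the origin (TCP) lies on the front face of the gripper's body, between the roots of the fingers; the fingertips stand 66 mm ahead of it and the grasp point (between the pads) lies 47 mm ahead of it; z points along the fingers, y is the direction in which the jaws open and shut (so a half turn about z gives the same grasp; the last joint's range is limited). The gripper opens to 92 mm and grips with 3 to 60 N. Pads are 19 mm wide; open, the fingers measure 130 mm over their backs; the gripper's body (75 mm by 190 mm) begins 47 mm behind the grasp point.
Start: joints at [-1.376, 0.342, 1.524, -0, 1.275, -0.146], TCP at [0.175, -0.495, 0.292] pointing down, gripper open.
Joint ranges: [-2.53, 2.53], [-0.77, 2.02], [0.04, 2.7], [-1, 4.14], [0.28, 2.66], [-3.11, 3.11]. Speed limits (rad/s): [2.57, 2.57, 3.14, 3.14, 3.14, 3.14].

INTERFACE

Orientations are given as [roll, pitch, yaw] about the fixed x, y, z axes, in that order (R = Rz(yaw) Ry(pitch) Rx(roll)).
In Python, from cell import observe, read_camera, hand_in, search_frame, tip_of gives the robot as it stands. The module is installed in compiled form; this text tells all that it offers.
- The arm moves only by the tool apply_moves, never from a script. Its argument "motion" is a list of rows, each an object with "offset": the shift along the tool's x, y, z in mm, a list of three; "rotation": the turn, a rotation vector about the tool's x, y, z in rad, a list of three. In form: [{"offset": [x, y, z], "rotation": [rx, ry, rz]}, ...]. A call has 1 to 12 rows; each row shifts and turns the pose as measured when the row begins, along the tool's axes as they then stand; what a row does not reach is not made up. A row lasts 1/12 s, in which the tool goes at most 41.7 mm and 7.16 degrees, less where a joint would pass 70% of its speed; a pose out of reach is approached as far as the arm can. A call with a gripper value outside its range is refused whole. "grip" is the closure, from 0 (fully open) to 1 (shut), set as the call begins (left out, the last holds). The fingers move at their own pace and stop on an object; "grip_force" is the grip in N (left out, the last holds). Time passes only in rows, so rows that do not move let the fingers close. It gives the time, the measured TCP pose, the force and the opening at its end, in the units of the state.
- observe(): the state, without advancing time (a new reading comes with each control period).
- read_camera(name): name is "side" or "top"; returns a dict with "img" (480x640x3 uint8, red, green, blue), "camera_matrix" (3x3 intrinsics, pixels), "R" (3x3) and "t" (3): a world point X has camera coordinates R X + t. Camera axes: x right, y down, z forward; pixel columns grow to the right and rows downward; lengths in m; the calibration is good to about 2 mm. A picture is of the moment at which its call begins. There is no depth.
- hand_in(): hands the job in, once; it reports no verdict.
Trained networks look in a picture, given as the dict that the camera call returned (one of the last four; its "shot" number tells which), for a name from the list of things; names that differ only in an ending like _2 or _b are one class to them, and where a whole thing is asked for, a point or a joint stands for the part that bears it (a point fixed in the world has none). Each returns a list of dicts, best first, with "score" (0 to 1); they miss things now and then, are a little off and sometimes report something else, mostly with a low value. They report only what shows in the picture. A call takes as long as a camera call. They do not tell look-alikes from the thing itself.
- search_frame(query, picture): "location" ([x, y, z] in m, in world coordinates, good to about 4 mm: the middle of the surface that is visible of it).
- tip_of(query, picture): "location" ([x, y, z] in m, in world coordinates, good to about 4 mm: a listed point, or the origin of a listed thing).
The state is a dict: "time": time; "qpos": joint angles; "qvel": joint speeds; "joint_efforts": joint torques, N m; "tool_pos": TCP position; "tool_rot": TCP orientation; "contact_force": force on the tool from outside, world axes, zero at the start; "torque": the same for the moment, N m; "opening": finger opening in m.
Only numpy, scipy, OpenCV 4.12 (cv2) and the standard library are available. Lean on these libraries where they do the work, as an engineer would, in place of code of your own. Each camera call takes 0.05 s, during which the arm holds its last target.

TASK

The cap of the tall amber bottle is loose, so do not grip it: gently push the bottle low on its body and slide it, standing upright on the table and never lifted or tipped, until it stands inside the yellow square close against the aluminium stop. Then press the green confirm button fully down and let go of it. Leave the white bottle, the carton, the tape roll, the marker and the tape dispenser where they are.

Things in the scene. Friction and masses are not known exactly. Their poses are not given: they have to be found in the camera images.
- amber_bottle: Bottle to slide: brown-amber, black cap, 238 mm tall, about 0.35 kg. Foot 60 mm across, straight up to 40 mm (paper band), tapering to 28 mm across at 88 mm, then a slim neck and a 29 mm cap. Friction on the table about 0.35: pushed below 60 mm it slides, above 100 mm it tips. Mind the neck: push with the outside of an opened finger, or lean the hand back. Origin: centre of its underside, z up.
- white_bottle: Same shape and size as the amber bottle, but white with a blue cap; not to be moved. Origin: centre of its underside.
- bay: Fixed bay: flat painted yellow square outline, 100 mm a side, and at its far edge an aluminium stop plate 130 mm wide, 45 high, 12 thick; no side walls. Origin: on the table where the bottle's axis stands when it touches the stop at mid-width. x points at the stop (face at x=+30 mm); square: x -70 to +30, y -50 to +50 mm. Open side faces the robot, turned up to 0.25 rad.
- confirm_top (a point): Centre of the top of the green confirm button (40 mm in diameter), which sits on a grey box 100 x 100 x 45 mm fixed to the table, left or right of the bay. Pressed straight down.
- confirm (a joint): Travel of the green button: 0 released, 0.006 m fully down; it is a spring that takes 5 N at the bottom and comes back by itself.
- carton: Small closed cardboard carton 120 x 100 x 85 mm, loose, beside the bay on the side away from the button; not to be moved. Origin: centre of its underside.
- tape_roll: Clear roll of tape standing flat on the table at the left, 90 mm in diameter, 48 mm high; not to be moved. Origin: centre of its underside.
- marker: Black marker pen 16 mm thick, about 135 mm long, lying beyond the bay at the right; not to be moved. Origin: about its middle.
- dispenser: Red and white hand tape dispenser lying beyond the bay at the left, about 220 x 100 x 54 mm; not to be moved. Origin: under the centre of its tape roll.
Mind the look-alikes: they are no part of the job. There is more than one size of the amber_bottle; the job needs the largest.

How it is judged:
On the way, in this order (a step that is already met when the one before it is completed fails the run):
1. the amber bottle stands upright in the yellow square against the stop, the button not pressed yet (x of amber_bottle in the frame of bay between -0.01 and 0.006 m and y of amber_bottle in the frame of bay between -0.02 and 0.02 m and angle between amber_bottle's own z axis and vertical below 0.05 rad and linear speed of amber_bottle below 0.03 m/s), for 0.2 s.
2. the green button is pressed down (value of joint confirm above 0.0045 m), for 0.05 s.
At the end, for the whole second after the job is handed in: The amber bottle stands upright (within 0.05 rad) and at rest on the table, within 10 mm of touching the stop and its axis within 20 mm of the bay's midline (so its foot is inside the square); the button has been pressed at least 4.5 mm after that and is released (x of amber_bottle in the frame of bay between -0.01 and 0.006 m and y of amber_bottle in the frame of bay between -0.02 and 0.02 m and angle between amber_bottle's own z axis and vertical below 0.05 rad and height (world z) of amber_bottle below 0.004 m and linear speed of amber_bottle below 0.01 m/s and value of joint confirm below 0.0015 m).
It fails at once if the amber bottle is tipped by more than 0.2 rad or lifted off the table (angle between amber_bottle's own z axis and vertical above 0.2 rad or height (world z) of amber_bottle above 0.01 m).
It fails at once if the amber bottle is gripped or struck hard on the way to the stop (contact force between the fingers and amber_bottle above 20 N and x of amber_bottle in the frame of bay below -0.015 m).
It fails at once if the button is pressed before the amber bottle is at the stop (value of joint confirm above 0.003 m and x of amber_bottle in the frame of bay below -0.012 m).
It fails at once if the white bottle is moved or tipped (distance of white_bottle from where it was at the start of the episode above 0.02 m or angle between white_bottle's own z axis and vertical above 0.2 rad).
It fails at once if the carton, tape roll, marker or tape dispenser is moved more than 20 mm (distance of any of carton, tape_roll, marker, dispenser from where it was at the start of the episode above 0.02 m).
It also fails if it takes over 64 s, if anything falls off the work surface, if the arm or the gripper's body presses on something with over 40 N, if the wrist force passes 120 N, or if a joint passes its speed limit or range.

## Working session

There is one attempt and no reset: what is moved stays moved. The work goes in short steps, Python scripts to look and compute and a tool call to move; the robot and the scene stay as the last step left them, time stands still between calls to the robot, and variables do not carry over. Pictures are saved under pics/ and viewed, and the job is handed in when it is done.

Besides the shell and the picture viewer there is one more tool, called after "Call:" as name(argument=value, ...), one argument or row to a line, values as JSON. apply_moves: Moves the arm, as the interface text tells. Its arguments: {"type":"object","properties":{"motion":{"type":"array"},"grip":{"type":"number"},"grip_force":{"type":"number"}},"required":["motion"]}

```bash
mkdir -p pics; ls; cat > a.py <<'E'
from cell import *
import cv2,numpy as np,json
s=observe(); print(s['time'],s['tool_pos'],s['tool_rot'],s['contact_force'],s['opening'])
for c in ['side','top']:
    p=read_camera(c); cv2.imwrite(f'pics/{c}0.png',p['img'][:,:,::-1])
    print(c,p['camera_matrix'].tolist(),p['R'].tolist(),p['t'].tolist())
    for q in ['amber_bottle','white_bottle','bay','confirm_top','carton','tape_roll','marker','dispenser']:
        for d in tip_of(q,p)[:4]: print(q,np.round(d['location'],3),round(d['score'],2))
E
python3 a.py
```

```text
pics
0.0 [ 0.17541602 -0.4945134   0.29156548] [-3.14012097e+00 -2.11410290e-04  3.40765558e-01] [ 0.2035312  -0.4293175   0.54312858] 0.09180552734030717
side [[442.46985338210555, 0.0, 321.1193433666791], [0.0, 442.46985338210555, 245.68023147064005], [0.0, 0.0, 1.0]] [[-0.9752918271770571, -0.21991469094020138, 0.021056603484730096], [-0.1443099548461896, 0.5620130915911724, -0.8144420923628781], [0.1672736942078107, -0.7973573938885925, -0.5798626541149755]] [0.5342885297562154, 0.1238833589773812, 1.1248213558914286]
amber_bottle [ 0.478  0.091 -0.003] 0.66
amber_bottle [ 0.358  0.052 -0.001] 0.61
amber_bottle [0.409 0.241 0.004] 0.61
white_bottle [ 0.481 -0.091  0.004] 0.72
bay [ 0.658 -0.016 -0.001] 0.58
confirm_top [0.522 0.259 0.064] 0.73
confirm_top [0.519 0.459 0.001] 0.41
carton [ 0.543 -0.261  0.001] 0.78
carton [ 0.48  -0.091  0.003] 0.42
tape_roll [ 0.519  0.458 -0.004] 0.59
marker [ 0.699 -0.341 -0.003] 0.64
dispenser [0.727 0.337 0.004] 0.72
top [[613.0262654551364, 0.0, 328.480801634791], [0.0, 613.0262654551364, 234.11599846644836], [0.0, 0.0, 1.0]] [[0.013113880607832423, -0.9998729804051485, 0.009058100856642905], [-0.9975912662177716, -0.013699982190142094, -0.06799982392633998], [0.06811528243666738, -0.008144540730783027, -0.9976442125100801]] [0.049277632674159556, 0.550663705224782, 1.2998207074662398]
amber_bottle [0.479 0.092 0.002] 0.88
amber_bottle [0.354 0.052 0.   ] 0.82
amber_bottle [ 0.406  0.232 -0.004] 0.75
white_bottle [ 0.48  -0.087 -0.   ] 0.63
bay [ 0.655 -0.009  0.001] 0.71
confirm_top [0.524 0.262 0.07 ] 0.73
carton [ 0.544 -0.26  -0.001] 0.93
tape_roll [ 0.518  0.458 -0.001] 0.61
marker [ 0.698 -0.344  0.002] 0.75
dispenser [ 0.731  0.337 -0.   ] 0.89
```

View pics/side0.png

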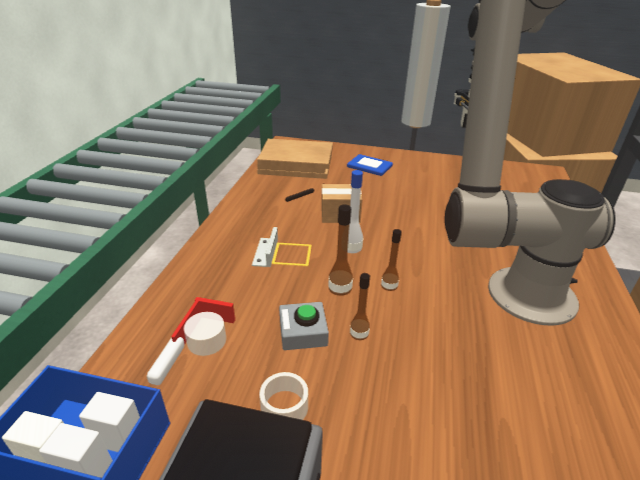

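View pics/top0.png

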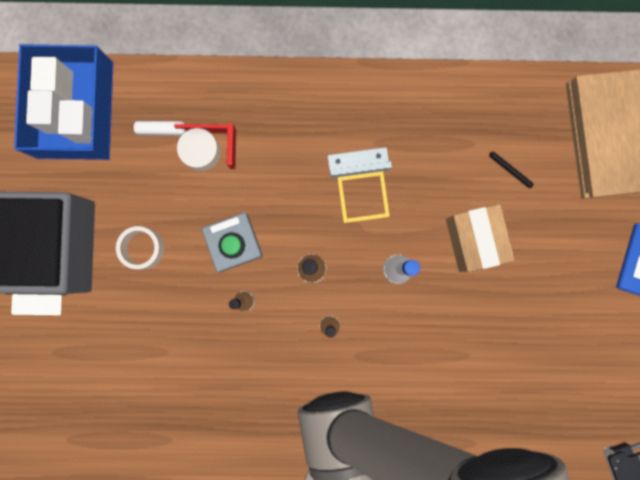

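The side view shows the big amber bottle at (341,250), with the two smaller ones at (390,265) and (361,310). In the top view it stands at (312,268). The bay square is at about (363,197) and the button at (231,245). Next I'll measure the bay frame, the bottle and the button.

```bash
cat > h.py <<'E'
from cell import *
import cv2,numpy as np
def ray(p,uv,z):
    d=p['R'].T@np.linalg.inv(p['camera_matrix'])@np.array([uv[0],uv[1],1.]); c=-p['R'].T@p['t']
    return c+d*(z-c[2])/d[2]
def proj(p,X):
    x=p['R']@np.array(X)+p['t']; u=p['camera_matrix']@x; return u[:2]/u[2]
E
cat > b.py <<'E'
from h import *
for c in ['top','side']:
    p=read_camera(c); hsv=cv2.cvtColor(p['img'],cv2.COLOR_RGB2HSV)
    m=cv2.inRange(hsv,(22,120,150),(34,255,255))
    n,l,st,ce=cv2.connectedComponentsWithStats(m); k=1+np.argmax(st[1:,4]); print(st[k])
    ys,xs=np.where(l==k)
    W=np.array([ray(p,(x,y),0)[:2] for x,y in zip(xs,ys)],np.float32)
    r=cv2.minAreaRect(W*1000); print(c,'square',r)
    g=cv2.inRange(hsv,(45,120,60),(75,255,255)); n,l,st,ce=cv2.connectedComponentsWithStats(g)
    for k in range(1,n):
        if st[k,4]>100: print('green',ce[k],st[k],ray(p,ce[k],.06),ray(p,ce[k],.065))
    c0=np.array(r[0])/1000; 
    big=cv2.resize(p['img'][130:320,200:450] if c=='top' else p['img'][170:360,230:430],None,fx=3,fy=3,interpolation=cv2.INTER_CUBIC)
    cv2.imwrite(f'pics/{c}z.png',big[:,:,::-1])
    print([np.round(proj(p,(.479,.091,z)),1) for z in (0,.238)])
E
python3 b.py
```

```text
[338 172  51  50 437]
top square ((634.8727416992188, -18.193302154541016), (98.85310363769531, 98.72840118408203), 8.49146842956543)
green [230.49657534 244.69863014] [221 236  20  19 292] [0.52229352 0.26024278 0.06      ] [0.52204959 0.2594858  0.065     ]
[array([312.2, 267.1]), array([309.8, 265.1])]
[272 243  39  23 177]
side square ((637.2667236328125, -18.41257095336914), (100.23515319824219, 99.52129364013672), 8.589977264404297)
green [306.31603774 311.93867925] [298 305  18  15 212] [0.52386685 0.25965535 0.06      ] [0.52259791 0.26467893 0.065     ]
[array([339.5, 287.1]), array([344.3, 206.6])]
```

View pics/topz.png

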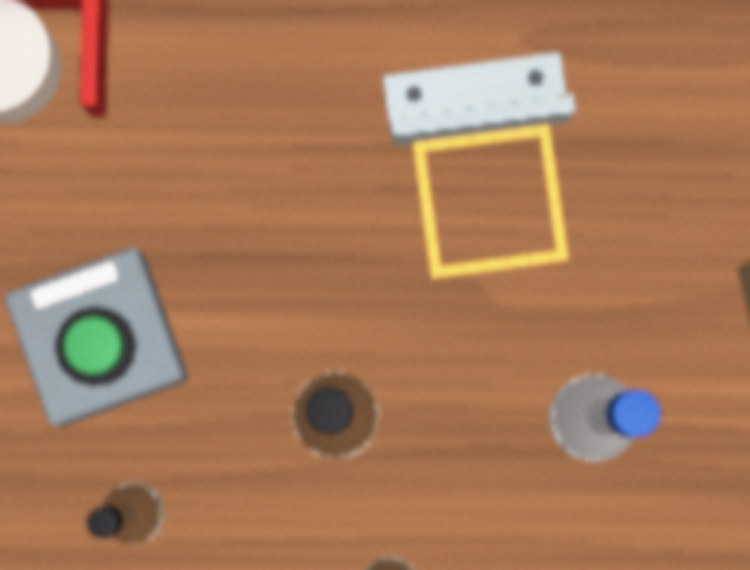

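View pics/sidez.png

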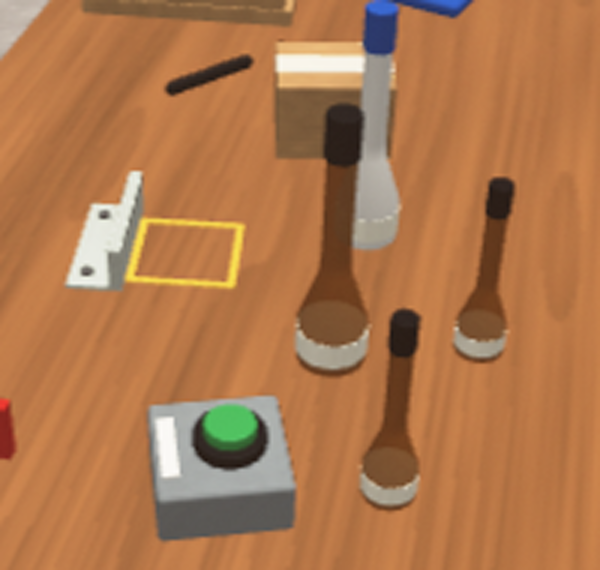

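```bash
cat > c.py <<'E'
from h import *
p=read_camera('side')
from scipy.optimize import minimize_scalar as m
for n,f,cap in [('s2',(.356,.052),(396.5,231)),('s3',(.4075,.235),(364.5,275)),('big',(.479,.091),(344.5,206))]:
    r=m(lambda z:np.linalg.norm(proj(p,(*f,z))-cap),bounds=(0,.3),method='bounded'); print(n,r.x,r.fun)
E
python3 c.py
cat > plan.py <<'E'
from h import *
from scipy.spatial.transform import Rotation as Ro, Slerp
def rot(push_deg,tilt):   # tool -x leads
    a=np.radians(push_deg); d=np.array([np.cos(a),np.sin(a),0]); x=-d; z=np.array([0,0,-1.]); y=np.cross(z,x)
    return Ro.from_matrix(np.c_[x,y,z])*Ro.from_rotvec([0,-np.radians(tilt),0])
def rows(target,R,n):
    s=observe(); p0=np.array(s['tool_pos']); R0=Ro.from_euler('xyz',s['tool_rot'])
    sl=Slerp([0,1],Ro.concatenate([R0,R])); P=p0;Q=R0;out=[]
    for i in range(1,n+1):
        Pn=p0+(np.array(target)-p0)*i/n; Qn=sl(i/n)
        o=Q.inv().apply(Pn-P)*1000; v=(Q.inv()*Qn).as_rotvec()
        out.append('{"offset":%s,"rotation":%s}'%(np.round(o,1).tolist(),np.round(v,3).tolist())); P,Q=Pn,Qn
    print(s['time'],np.round(p0,4),'tilt/yaw err',np.round((R0.inv()*R).as_rotvec(),3),'F',np.round(s['contact_force'],1),s['opening']); print('['+','.join(out)+']')
E
python3 -c "
from plan import *
rows((.40,-.25,.38),rot(-75,0),12)"
```

```text
s2 0.16734114604424072 0.4249952454750975
s3 0.16822480315575025 0.15110997687245709
big 0.2394547114484175 0.1543749011876046
1.05 [ 0.1755 -0.4948  0.2922] tilt/yaw err [ 0.     0.    -1.492] F [-0.2  0.8  0. ] 0.09173419932789233
[{"offset":[24.5, -13.0, -7.3],"rotation":[0.0, 0.0, -0.124]},{"offset":[25.9, -9.8, -7.3],"rotation":[0.0, 0.0, -0.124]},{"offset":[26.9, -6.6, -7.3],"rotation":[0.0, 0.0, -0.124]},{"offset":[27.5, -3.2, -7.3],"rotation":[0.0, 0.0, -0.124]},{"offset":[27.7, 0.3, -7.3],"rotation":[0.0, 0.0, -0.124]},{"offset":[27.4, 3.7, -7.3],"rotation":[0.0, 0.0, -0.124]},{"offset":[26.8, 7.1, -7.3],"rotation":[0.0, 0.0, -0.124]},{"offset":[25.7, 10.3, -7.3],"rotation":[0.0, 0.0, -0.124]},{"offset":[24.2, 13.4, -7.3],"rotation":[0.0, 0.0, -0.124]},{"offset":[22.4, 16.3, -7.3],"rotation":[0.0, 0.0, -0.124]},{"offset":[20.2, 19.0, -7.3],"rotation":[0.0, 0.0, -0.124]},{"offset":[17.6, 21.3, -7.3],"rotation":[0.0, 0.0, -0.124]}]
```

Call:
apply_moves(
  motion=[
    {"offset": [25, -13, -7], "rotation": [0, 0, -0.12]},
    {"offset": [26, -10, -7], "rotation": [0, 0, -0.12]},
    {"offset": [27, -7, -7], "rotation": [0, 0, -0.12]},
    {"offset": [27, -3, -7], "rotation": [0, 0, -0.12]},
    {"offset": [28, 0, -7], "rotation": [0, 0, -0.12]},
    {"offset": [27, 4, -7], "rotation": [0, 0, -0.12]},
    {"offset": [27, 7, -7], "rotation": [0, 0, -0.12]},
    {"offset": [26, 10, -7], "rotation": [0, 0, -0.12]},
    {"offset": [24, 13, -7], "rotation": [0, 0, -0.12]},
    {"offset": [22, 16, -7], "rotation": [0, 0, -0.12]},
    {"offset": [20, 19, -7], "rotation": [0, 0, -0.12]},
    {"offset": [18, 21, -7], "rotation": [0, 0, -0.12]},
  ],
  grip=0.57,
  grip_force=20,
)

```text
time: 2.05
tool_pos: [0.4045, -0.2418, 0.3784]
tool_rot: [-3.141, -0.001, 1.831]
contact_force: [0.6, -0.5, -1.0]
opening: 0.0395
```

```bash
python3 -c "
from plan import *
rows((.43,.13,.36),rot(-45,20),12)"
```

```text
2.05 [ 0.4045 -0.2418  0.3784] tilt/yaw err [-0.092 -0.342 -0.52 ] F [ 0.6 -0.5 -1. ] 0.039537177241071364
[{"offset":[29.4, 10.0, 1.6],"rotation":[-0.008, -0.028, -0.043]},{"offset":[29.0, 11.3, 0.8],"rotation":[-0.008, -0.028, -0.043]},{"offset":[28.5, 12.5, 0.1],"rotation":[-0.008, -0.028, -0.043]},{"offset":[27.9, 13.7, -0.6],"rotation":[-0.008, -0.028, -0.043]},{"offset":[27.2, 14.9, -1.3],"rotation":[-0.008, -0.028, -0.043]},{"offset":[26.5, 16.1, -1.9],"rotation":[-0.008, -0.028, -0.043]},{"offset":[25.7, 17.3, -2.6],"rotation":[-0.008, -0.028, -0.043]},{"offset":[24.9, 18.4, -3.1],"rotation":[-0.008, -0.028, -0.043]},{"offset":[24.0, 19.5, -3.7],"rotation":[-0.008, -0.028, -0.043]},{"offset":[23.0, 20.5, -4.2],"rotation":[-0.008, -0.028, -0.043]},{"offset":[21.9, 21.5, -4.7],"rotation":[-0.008, -0.028, -0.043]},{"offset":[20.8, 22.5, -5.1],"rotation":[-0.008, -0.028, -0.043]}]
```

Call:
apply_moves(
  motion=[
    {"offset": [29, 10, 1], "rotation": [-0.01, -0.03, -0.04]},
    {"offset": [29, 11, 1], "rotation": [-0.01, -0.03, -0.04]},
    {"offset": [28, 12, 0], "rotation": [-0.01, -0.03, -0.04]},
    {"offset": [28, 14, -1], "rotation": [-0.01, -0.03, -0.04]},
    {"offset": [27, 15, -1], "rotation": [-0.01, -0.03, -0.04]},
    {"offset": [26, 16, -2], "rotation": [-0.01, -0.03, -0.04]},
    {"offset": [26, 17, -3], "rotation": [-0.01, -0.03, -0.04]},
    {"offset": [25, 18, -3], "rotation": [-0.01, -0.03, -0.04]},
    {"offset": [24, 19, -4], "rotation": [-0.01, -0.03, -0.04]},
    {"offset": [23, 20, -4], "rotation": [-0.01, -0.03, -0.05]},
    {"offset": [22, 21, -5], "rotation": [0, -0.02, -0.05]},
    {"offset": [21, 22, -5], "rotation": [0, -0.02, -0.05]},
  ],
)

```text
time: 3.05
tool_pos: [0.4293, 0.143, 0.3616]
tool_rot: [3.133, 0.379, 2.37]
contact_force: [0.1, 0.7, -0.4]
opening: 0.0393
```

```bash
python3 -c "
from plan import *
rows((.434,.136,.36),rot(-45,20),4)
for c in ['side','top']:
    p=read_camera(c); cv2.imwrite(f'pics/{c}1.png',p['img'][:,:,::-1])"
```

```text
3.05 [0.4293 0.143  0.3616] tilt/yaw err [0.014 0.03  0.013] F [ 0.1  0.7 -0.4] 0.03931949199803558
[{"offset":[-1.8, -0.4, 1.1],"rotation":[0.003, 0.007, 0.003]},{"offset":[-1.8, -0.4, 1.1],"rotation":[0.003, 0.007, 0.003]},{"offset":[-1.8, -0.4, 1.1],"rotation":[0.003, 0.007, 0.003]},{"offset":[-1.8, -0.4, 1.1],"rotation":[0.003, 0.007, 0.003]}]
```

View pics/side1.png

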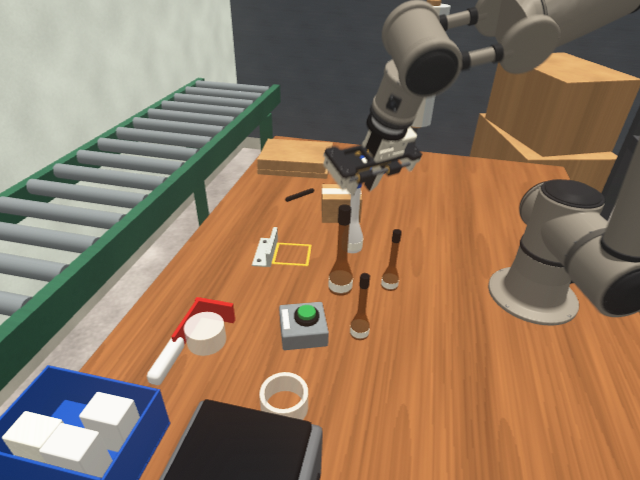

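View pics/top1.png

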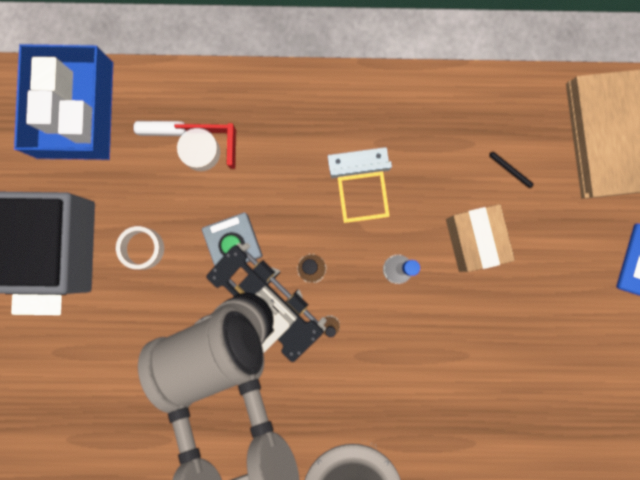

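The side and top views show the hand over the start point. Its 190 mm body is a thin plate with a narrower coupling behind it, and it clears both small bottles. Next I'll go down behind the amber bottle.

Call:
apply_moves(
  motion=[
    {"offset": [-1.5, -0.5, 1], "rotation": [0.003, 0.008, 0.003]},
    {"offset": [-1.5, -0.5, 1], "rotation": [0.003, 0.008, 0.003]},
    {"offset": [-1.5, -0.5, 1], "rotation": [0.003, 0.007, 0.003]},
    {"offset": [-1.5, -0.5, 1], "rotation": [0.003, 0.007, 0.003]},
  ],
)

```text
time: 3.48
tool_pos: [0.4326, 0.1378, 0.359]
tool_rot: [-3.141, 0.343, 2.362]
contact_force: [-0.1, 0.6, -0.3]
opening: 0.0395
```

```bash
python3 -c "
from plan import *
rows((.4334,.1366,.16),rot(-45,20),12)"
```

```text
3.4833 [0.4326 0.1378 0.359 ] tilt/yaw err [ 0.001 -0.006  0.005] F [-0.1  0.6 -0.3] 0.03945148075650185
[{"offset":[5.5, -0.0, 15.7],"rotation":[0.0, -0.0, 0.0]},{"offset":[5.5, -0.0, 15.7],"rotation":[0.0, -0.0, 0.0]},{"offset":[5.5, -0.0, 15.7],"rotation":[0.0, -0.0, 0.0]},{"offset":[5.5, -0.0, 15.7],"rotation":[0.0, -0.0, 0.0]},{"offset":[5.5, -0.0, 15.6],"rotation":[0.0, -0.0, 0.0]},{"offset":[5.5, -0.0, 15.6],"rotation":[0.0, -0.0, 0.0]},{"offset":[5.5, -0.0, 15.6],"rotation":[0.0, -0.0, 0.0]},{"offset":[5.5, -0.0, 15.6],"rotation":[0.0, -0.0, 0.0]},{"offset":[5.5, -0.0, 15.6],"rotation":[0.0, -0.0, 0.0]},{"offset":[5.5, -0.0, 15.6],"rotation":[0.0, -0.0, 0.0]},{"offset":[5.5, -0.0, 15.6],"rotation":[0.0, -0.0, 0.0]},{"offset":[5.6, -0.0, 15.6],"rotation":[0.0, -0.0, 0.0]}]
```

Call:
apply_moves(
  motion=[
    {"offset": [5.5, 0, 15.5], "rotation": [0, 0, 0]},
    {"offset": [5.5, 0, 15.5], "rotation": [0, 0, 0]},
    {"offset": [5.5, 0, 15.5], "rotation": [0, 0, 0]},
    {"offset": [5.5, 0, 15.5], "rotation": [0, 0, 0]},
    {"offset": [5.5, 0, 15.5], "rotation": [0, 0, 0]},
    {"offset": [5.5, 0, 15.5], "rotation": [0, 0, 0]},
    {"offset": [5.5, 0, 15.5], "rotation": [0, 0, 0]},
    {"offset": [5.5, 0, 15.5], "rotation": [0, 0, 0]},
    {"offset": [5.5, 0, 15.5], "rotation": [0, 0, 0]},
    {"offset": [5.5, 0, 15.5], "rotation": [0, 0, 0]},
    {"offset": [5.5, 0, 15.5], "rotation": [0, 0, 0]},
    {"offset": [5.5, 0, 15.5], "rotation": [0, 0, 0]},
  ],
)

```text
time: 4.48
tool_pos: [0.4414, 0.1198, 0.1603]
tool_rot: [3.127, 0.346, 2.316]
contact_force: [0.7, 0.2, 0.4]
opening: 0.0395
```

```bash
python3 -c "
from plan import *
rows((.4334,.1366,.08),rot(-45,20),8)
for c in ['side','top']:
    p=read_camera(c); cv2.imwrite(f'pics/{c}2.png',cv2.resize(p['img'][130:370,180:480],None,fx=2.5,fy=2.5)[:,:,::-1])"
```

```text
4.4833 [0.4414 0.1198 0.1603] tilt/yaw err [ 0.    -0.003 -0.038] F [0.7 0.2 0.4] 0.039518498868831416
[{"offset":[5.5, 0.6, 8.7],"rotation":[0.0, -0.0, -0.005]},{"offset":[5.5, 0.6, 8.7],"rotation":[0.0, -0.0, -0.005]},{"offset":[5.5, 0.6, 8.7],"rotation":[0.0, -0.0, -0.005]},{"offset":[5.5, 0.6, 8.7],"rotation":[0.0, -0.0, -0.005]},{"offset":[5.5, 0.7, 8.7],"rotation":[0.0, -0.0, -0.005]},{"offset":[5.5, 0.7, 8.7],"rotation":[0.0, -0.0, -0.005]},{"offset":[5.5, 0.7, 8.7],"rotation":[0.0, -0.0, -0.005]},{"offset":[5.5, 0.8, 8.7],"rotation":[0.0, -0.0, -0.005]}]
```

View pics/side2.png

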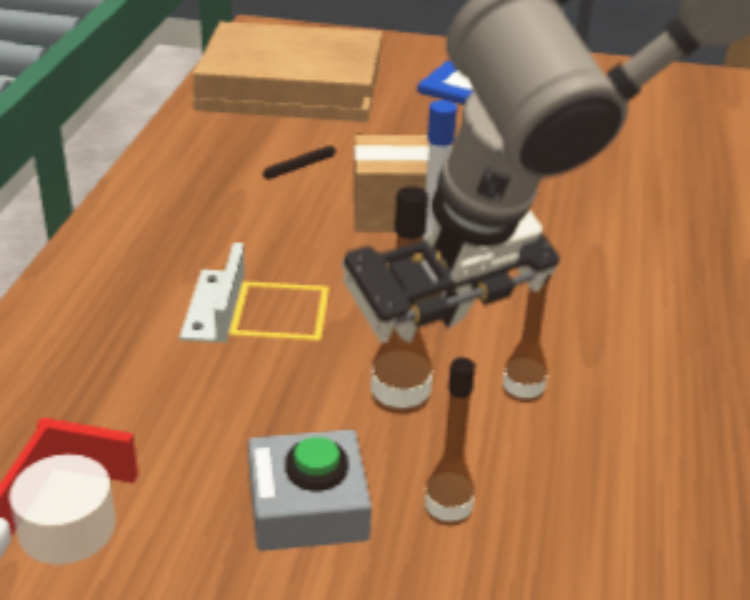

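View pics/top2.png

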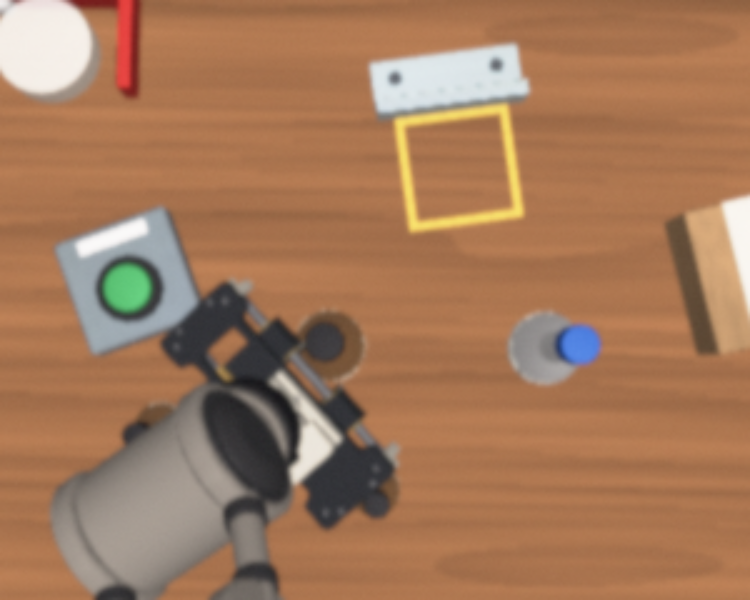

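The hand drifted about 18 mm towards the bottle while going down. Top (322,342) shows the neck close to the plate, but the bottle has not moved. I'll back off first, then continue down in smaller steps.

```bash
python3 -c "
from plan import *
rows((.4325,.138,.16),rot(-45,20),3)"
```

```text
4.5833 [0.4401 0.1195 0.1589] tilt/yaw err [-0.004 -0.005 -0.037] F [-0.8 -0.1  0.2] 0.03953598363681614
[{"offset":[5.8, 2.3, -2.4],"rotation":[-0.001, -0.002, -0.012]},{"offset":[5.7, 2.4, -2.4],"rotation":[-0.001, -0.002, -0.012]},{"offset":[5.7, 2.5, -2.4],"rotation":[-0.001, -0.002, -0.012]}]
```

Call:
apply_moves(
  motion=[
    {"offset": [6, 2.5, -2], "rotation": [0, 0, -0.012]},
    {"offset": [6, 2.5, -2], "rotation": [0, 0, -0.012]},
    {"offset": [6, 2.5, -2], "rotation": [0, 0, -0.012]},
    {"offset": [0, 0, 0], "rotation": [0, 0, 0]},
  ],
)

```text
time: 4.92
tool_pos: [0.4338, 0.1381, 0.1615]
tool_rot: [-3.14, 0.345, 2.352]
contact_force: [-0.8, 1.0, 0.4]
opening: 0.0394
```

```bash
python3 -c "
from plan import *
rows((.4334,.1366,.12),rot(-45,20),5)"
```

```text
4.9167 [0.4338 0.1381 0.1615] tilt/yaw err [-0.003 -0.004 -0.004] F [-0.8  1.   0.4] 0.03943969576291914
[{"offset":[2.7, -0.2, 7.9],"rotation":[-0.001, -0.001, -0.001]},{"offset":[2.7, -0.2, 7.9],"rotation":[-0.001, -0.001, -0.001]},{"offset":[2.7, -0.2, 7.9],"rotation":[-0.001, -0.001, -0.001]},{"offset":[2.7, -0.3, 7.8],"rotation":[-0.001, -0.001, -0.001]},{"offset":[2.7, -0.3, 7.8],"rotation":[-0.001, -0.001, -0.001]}]
```

Call:
apply_moves(
  motion=[
    {"offset": [3, 0, 8], "rotation": [0, 0, 0]},
    {"offset": [3, 0, 8], "rotation": [0, 0, 0]},
    {"offset": [3, 0, 8], "rotation": [0, 0, 0]},
    {"offset": [3, 0, 8], "rotation": [0, 0, 0]},
    {"offset": [3, 0, 8], "rotation": [0, 0, 0]},
  ],
)

```text
time: 5.33
tool_pos: [0.4346, 0.1403, 0.1183]
tool_rot: [3.136, 0.348, 2.353]
contact_force: [0.3, -0.2, 0.4]
opening: 0.0397
```

```bash
python3 -c "
from plan import *
rows((.4334,.1366,.08),rot(-45,20),5)"
```

```text
5.3333 [0.4346 0.1403 0.1183] tilt/yaw err [ 0.005 -0.001 -0.003] F [ 0.3 -0.2  0.4] 0.03968277403113989
[{"offset":[2.3, -0.7, 7.3],"rotation":[0.001, -0.0, -0.001]},{"offset":[2.3, -0.7, 7.3],"rotation":[0.001, -0.0, -0.001]},{"offset":[2.3, -0.7, 7.3],"rotation":[0.001, -0.0, -0.001]},{"offset":[2.3, -0.7, 7.3],"rotation":[0.001, -0.0, -0.001]},{"offset":[2.3, -0.7, 7.3],"rotation":[0.001, -0.0, -0.001]}]
```

Call:
apply_moves(
  motion=[
    {"offset": [2.5, -0.5, 7], "rotation": [0, 0, 0]},
    {"offset": [2.5, -0.5, 7], "rotation": [0, 0, 0]},
    {"offset": [2.5, -0.5, 7], "rotation": [0, 0, 0]},
    {"offset": [2.5, -0.5, 7], "rotation": [0, 0, 0]},
    {"offset": [2.5, -0.5, 7], "rotation": [0, 0, 0]},
  ],
)

```text
time: 5.75
tool_pos: [0.4315, 0.1379, 0.0746]
tool_rot: [3.14, 0.345, 2.354]
contact_force: [1.1, -0.6, 1.2]
opening: 0.0398
```

```bash
python3 -c "
from plan import *
rows((.4404,.1296,.08),rot(-45,20),5)
for c in ['side','top']:
    p=read_camera(c); cv2.imwrite(f'pics/{c}3.png',cv2.resize(p['img'][130:370,180:480],None,fx=2.5,fy=2.5)[:,:,::-1])"
```

```text
5.75 [0.4315 0.1379 0.0746] tilt/yaw err [ 0.    -0.004 -0.002] F [ 1.1 -0.6  1.2] 0.03983454777246726
[{"offset":[-2.6, 0.1, -0.2],"rotation":[0.0, -0.001, -0.0]},{"offset":[-2.6, 0.1, -0.2],"rotation":[0.0, -0.001, -0.0]},{"offset":[-2.6, 0.1, -0.2],"rotation":[0.0, -0.001, -0.0]},{"offset":[-2.6, 0.1, -0.2],"rotation":[0.0, -0.001, -0.0]},{"offset":[-2.6, 0.1, -0.2],"rotation":[0.0, -0.001, -0.0]}]
```

View pics/side3.png

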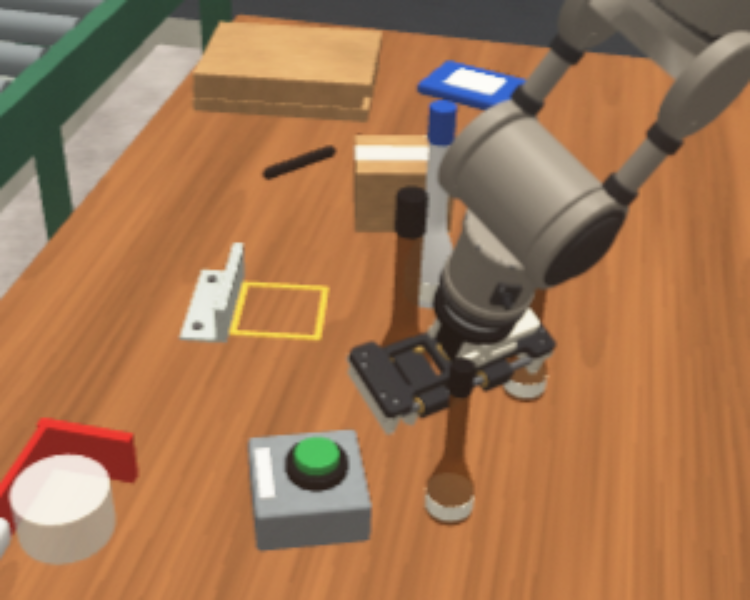

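View pics/top3.png

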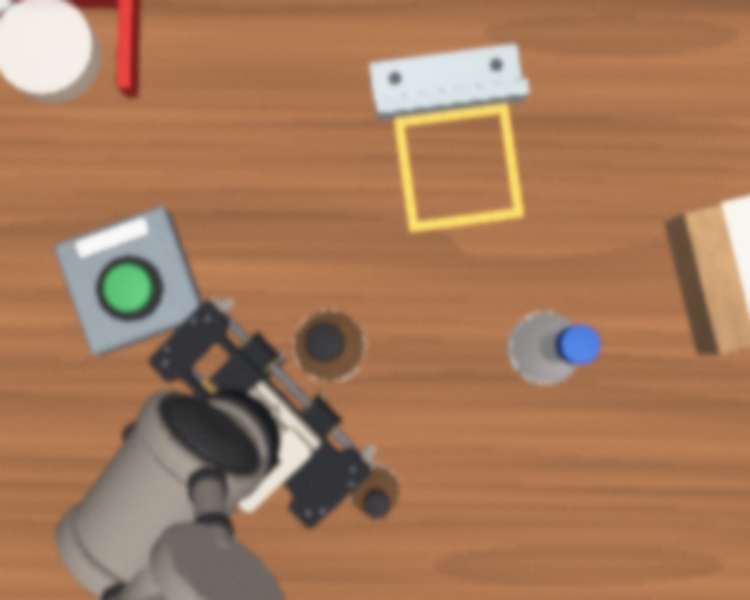

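The small bottles and the amber bottle are undisturbed. The amber foot is at top (330,345), with the fingers just behind it. Now I'll make contact slowly.

Call:
apply_moves(
  motion=[
    {"offset": [-2.5, 0, 0], "rotation": [0, 0, 0]},
    {"offset": [-2.5, 0, 0], "rotation": [0, 0, 0]},
    {"offset": [-2.5, 0, 0], "rotation": [0, 0, 0]},
    {"offset": [-2, 0, 0.5], "rotation": [0, 0, 0]},
    {"offset": [-2, 0, 0.5], "rotation": [0, 0, 0]},
  ],
)

```text
time: 6.27
tool_pos: [0.4396, 0.1291, 0.0774]
tool_rot: [-3.141, 0.343, 2.355]
contact_force: [-1.5, 1.4, -1.1]
opening: 0.039
```

```bash
cat > look.py <<'E'
from plan import *
import sys
B=np.array([.656,-.0152]); a=.149
ex=np.array([np.cos(a),np.sin(a)]); ey=np.array([-ex[1],ex[0]])
n=sys.argv[1]
for c in ['side','top']:
    p=read_camera(c); cv2.imwrite(f'pics/{c}{n}.png',cv2.resize(p['img'][130:370,180:480],None,fx=2.5,fy=2.5)[:,:,::-1])
    for d in tip_of('amber_bottle',p)[:4]:
        l=np.array(d['location']); print(c,np.round(l,3),round(d['score'],2),'bay',np.round([(l[:2]-B)@ex,(l[:2]-B)@ey],3))
s=observe(); R0=Ro.from_euler('xyz',s['tool_rot']); t=np.array(s['tool_pos'])
tip=t+R0.apply([0,0,.066]); d=-R0.apply([1,0,0]); d[2]=0; d/=np.linalg.norm(d)
b=tip+.031*d; print('tip',tip.round(4),'bottle if cradled',b.round(4), 'bay',np.round([(b[:2]-B)@ex,(b[:2]-B)@ey],4),'tcp',t.round(4))
E
python3 look.py 4; python3 -c "
from plan import *
s=observe();t=np.array(s['tool_pos'])
rows(t+[.0428,-.0258,0.0],rot(-45,20),12)"
```

```text
side [0.41  0.24  0.006] 0.92 bay [-0.205  0.289]
top [ 0.352  0.054 -0.001] 0.66 bay [-0.291  0.113]
top [ 0.407  0.234 -0.006] 0.45 bay [-0.209  0.283]
top [0.522 0.261 0.071] 0.31 bay [-0.092  0.293]
tip [0.455  0.1134 0.0151] bottle if cradled [0.4769 0.0915 0.0151] bay [-0.1613  0.1321] tcp [0.4394 0.1292 0.0772]
6.4667 [0.4394 0.1292 0.0772] tilt/yaw err [-0.002 -0.006 -0.001] F [-0.   0.2  0.2] 0.03942458291863124
[{"offset":[-3.8, 1.0, 1.4],"rotation":[-0.0, -0.0, -0.0]},{"offset":[-3.8, 1.0, 1.4],"rotation":[-0.0, -0.0, -0.0]},{"offset":[-3.8, 1.0, 1.4],"rotation":[-0.0, -0.0, -0.0]},{"offset":[-3.8, 1.0, 1.4],"rotation":[-0.0, -0.0, -0.0]},{"offset":[-3.8, 1.0, 1.4],"rotation":[-0.0, -0.0, -0.0]},{"offset":[-3.8, 1.0, 1.4],"rotation":[-0.0, -0.0, -0.0]},{"offset":[-3.8, 1.0, 1.4],"rotation":[-0.0, -0.0, -0.0]},{"offset":[-3.8, 1.0, 1.4],"rotation":[-0.0, -0.0, -0.0]},{"offset":[-3.8, 1.0, 1.4],"rotation":[-0.0, -0.0, -0.0]},{"offset":[-3.8, 1.0, 1.4],"rotation":[-0.0, -0.0, -0.0]},{"offset":[-3.8, 1.0, 1.4],"rotation":[-0.0, -0.0, -0.0]},{"offset":[-3.8, 1.0, 1.4],"rotation":[-0.0, -0.0, -0.0]}]
```

Call:
apply_moves(
  motion=[
    {"offset": [-4, 1, 1.4], "rotation": [0, 0, 0]},
    {"offset": [-4, 1, 1.4], "rotation": [0, 0, 0]},
    {"offset": [-4, 1, 1.4], "rotation": [0, 0, 0]},
    {"offset": [-4, 1, 1.4], "rotation": [0, 0, 0]},
    {"offset": [-4, 1, 1.4], "rotation": [0, 0, 0]},
    {"offset": [-4, 1, 1.4], "rotation": [0, 0, 0]},
    {"offset": [-4, 1, 1.4], "rotation": [0, 0, 0]},
    {"offset": [-4, 1, 1.4], "rotation": [0, 0, 0]},
  ],
)

```text
time: 7.13
tool_pos: [0.4704, 0.1092, 0.0771]
tool_rot: [-3.138, 0.342, 2.356]
contact_force: [-1.6, 0.2, 0.4]
opening: 0.0392
```

```bash
python3 look.py 5; python3 -c "
from plan import *
rows([.62,.023,.08],rot(-45,20),1)"
```

```text
side [0.408 0.239 0.004] 0.86 bay [-0.207  0.288]
side [ 0.508  0.073 -0.004] 0.68 bay [-0.133  0.109]
top [0.506 0.07  0.004] 0.89 bay [-0.135  0.107]
top [ 0.355  0.052 -0.003] 0.81 bay [-0.288  0.111]
tip [0.4857 0.0936 0.015 ] bottle if cradled [0.5077 0.0717 0.015 ] bay [-0.1338  0.1079] tcp [0.4702 0.1094 0.0772]
7.3333 [0.4702 0.1094 0.0772] tilt/yaw err [-0.003 -0.007 -0.   ] F [ 0.6 -0.3  0.7] 0.03920344537514876
[{"offset":[-158.3, 45.0, 53.2],"rotation":[-0.003, -0.007, -0.0]}]
```

View pics/top5.png

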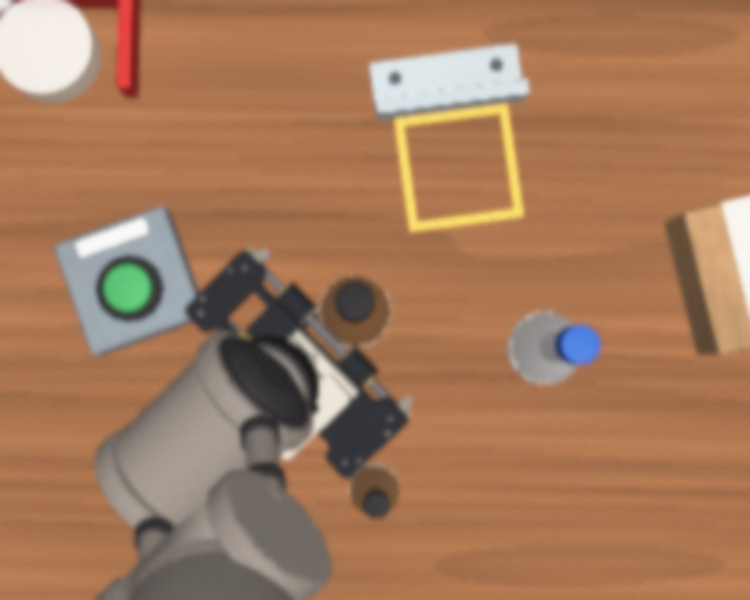

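View pics/side5.png

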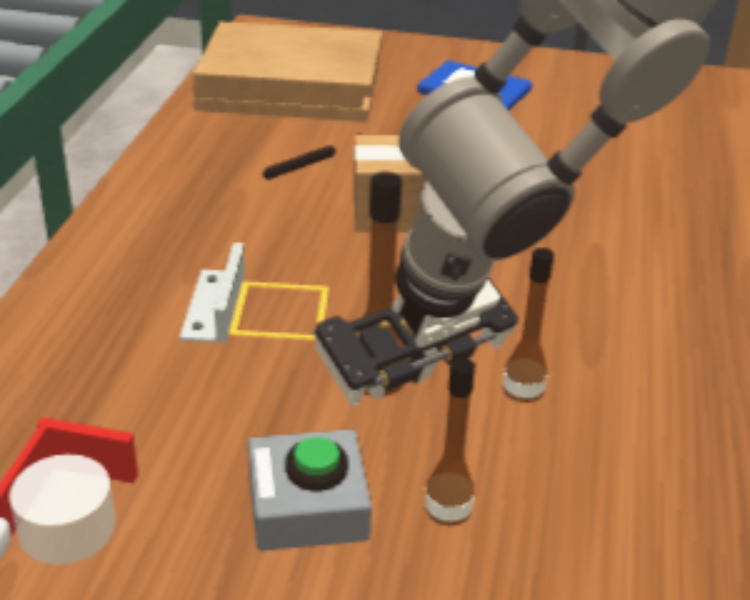

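The bottle moves upright, seated in the finger cradle: top (355,312), and both views agree with the cradle estimate. I'll continue.

Call:
apply_moves(
  motion=[
    {"offset": [-4.5, 1.2, 1.6], "rotation": [0, 0, 0]},
    {"offset": [-4.5, 1.2, 1.6], "rotation": [0, 0, 0]},
    {"offset": [-4.5, 1.2, 1.6], "rotation": [0, 0, 0]},
    {"offset": [-4.5, 1.2, 1.6], "rotation": [0, 0, 0]},
    {"offset": [-4.5, 1.2, 1.6], "rotation": [0, 0, 0]},
    {"offset": [-4.5, 1.2, 1.6], "rotation": [0, 0, 0]},
    {"offset": [-4.5, 1.2, 1.6], "rotation": [0, 0, 0]},
    {"offset": [-4.5, 1.2, 1.6], "rotation": [0, 0, 0]},
    {"offset": [-4.5, 1.2, 1.6], "rotation": [0, 0, 0]},
    {"offset": [-4.5, 1.2, 1.6], "rotation": [0, 0, 0]},
    {"offset": [-4.5, 1.2, 1.6], "rotation": [0, 0, 0]},
    {"offset": [-4.5, 1.2, 1.6], "rotation": [0, 0, 0]},
  ],
)

```text
time: 8.33
tool_pos: [0.5247, 0.0763, 0.0768]
tool_rot: [-3.136, 0.341, 2.358]
contact_force: [-1.3, 1.0, 2.0]
opening: 0.0393
```

```bash
python3 look.py 6; python3 -c "
from plan import *
rows([.614,.0222,.078],rot(-45,20),1)"
```

```text
side [ 0.561  0.036 -0.003] 0.97 bay [-0.086  0.065]
side [0.408 0.239 0.004] 0.74 bay [-0.208  0.288]
side [0.356 0.054 0.002] 0.64 bay [-0.287  0.113]
top [0.557 0.037 0.002] 0.84 bay [-0.09   0.066]
top [ 0.354  0.052 -0.001] 0.44 bay [-0.289  0.112]
tip [0.5398 0.0606 0.0146] bottle if cradled [0.5618 0.0387 0.0146] bay [-0.0852  0.0673] tcp [0.5244 0.0764 0.0768]
8.5333 [0.5244 0.0764 0.0768] tilt/yaw err [-0.005 -0.008  0.001] F [-0.9  0.1  0.4] 0.03953759401434484
[{"offset":[-96.2, 25.0, 32.8],"rotation":[-0.005, -0.008, 0.001]}]
```

View pics/top6.png

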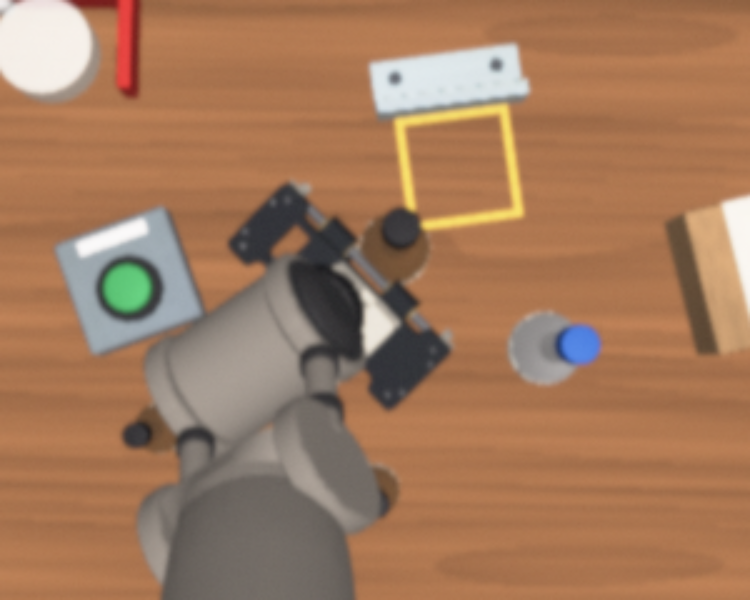

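Call:
apply_moves(
  motion=[
    {"offset": [-4.5, 1.2, 1.6], "rotation": [0, 0, 0]},
    {"offset": [-4.5, 1.2, 1.6], "rotation": [0, 0, 0]},
    {"offset": [-4.5, 1.2, 1.6], "rotation": [0, 0, 0]},
    {"offset": [-4.5, 1.2, 1.6], "rotation": [0, 0, 0]},
    {"offset": [-4.5, 1.2, 1.6], "rotation": [0, 0, 0]},
    {"offset": [-4.5, 1.2, 1.6], "rotation": [0, 0, 0]},
    {"offset": [-4.5, 1.2, 1.6], "rotation": [0, 0, 0]},
    {"offset": [-4.5, 1.2, 1.6], "rotation": [0, 0, 0]},
    {"offset": [-4.5, 1.2, 1.6], "rotation": [0, 0, 0]},
    {"offset": [-4.5, 1.2, 1.6], "rotation": [0, 0, 0]},
    {"offset": [-4.5, 1.2, 1.6], "rotation": [0, 0, 0]},
    {"offset": [-4.5, 1.2, 1.6], "rotation": [0, 0, 0]},
  ],
)

```text
time: 9.53
tool_pos: [0.5787, 0.0436, 0.0763]
tool_rot: [-3.135, 0.34, 2.359]
contact_force: [-1.5, 0.9, 1.6]
opening: 0.0394
```

```bash
python3 look.py 7
```

```text
side [ 0.617  0.008 -0.004] 0.82 bay [-0.035  0.029]
side [0.406 0.242 0.005] 0.79 bay [-0.209  0.291]
side [0.358 0.053 0.   ] 0.77 bay [-0.285  0.111]
top [ 0.404  0.235 -0.006] 0.75 bay [-0.212  0.285]
tip [0.5938 0.0279 0.0141] bottle if cradled [0.6158 0.006  0.0141] bay [-0.0366  0.027 ] tcp [0.5785 0.0437 0.0763]
```

View pics/top7.png

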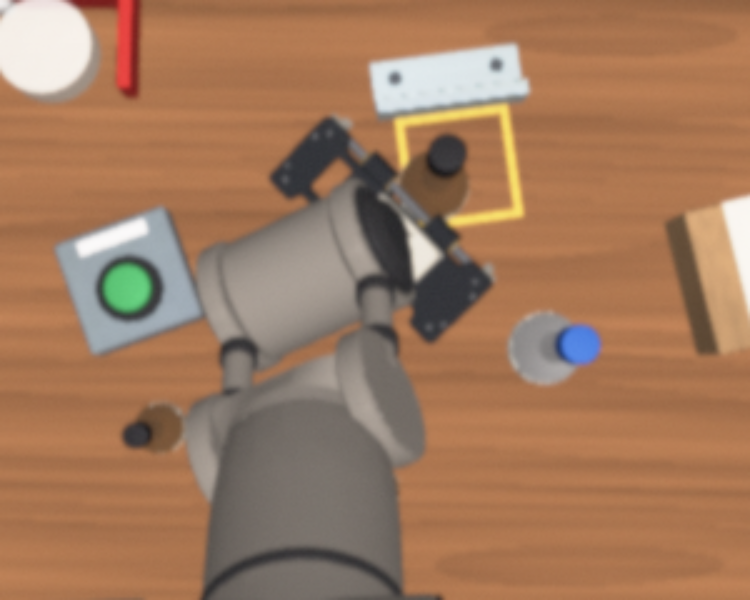

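View pics/side7.png

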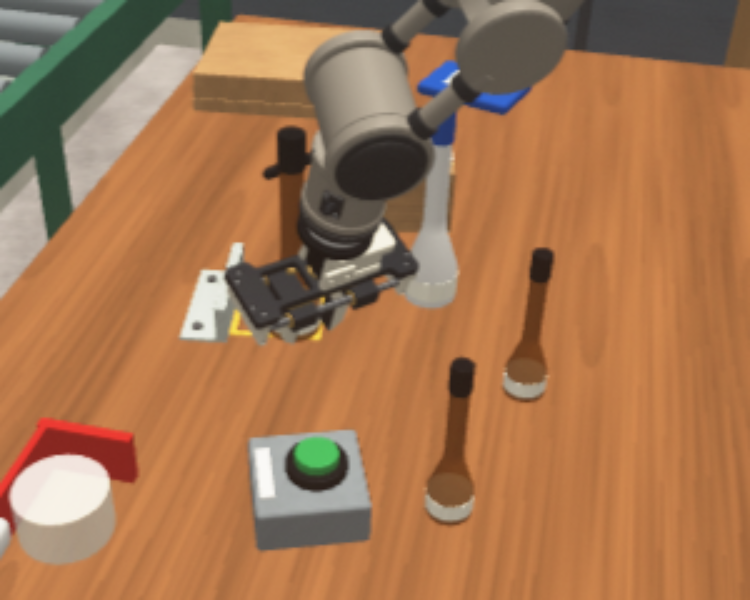

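Call:
apply_moves(
  motion=[
    {"offset": [-4, 1, 1.4], "rotation": [0, 0, 0]},
    {"offset": [-4, 1, 1.4], "rotation": [0, 0, 0]},
    {"offset": [-4, 1, 1.4], "rotation": [0, 0, 0]},
    {"offset": [-4, 1, 1.4], "rotation": [0, 0, 0]},
    {"offset": [-4, 1, 1.4], "rotation": [0, 0, 0]},
    {"offset": [-4, 1, 1.4], "rotation": [0, 0, 0]},
    {"offset": [-3, 1, 1], "rotation": [0, 0, 0]},
    {"offset": [-2, 0.5, 0.7], "rotation": [0, 0, 0]},
  ],
)

```text
time: 10.4
tool_pos: [0.6069, 0.0264, 0.076]
tool_rot: [-3.133, 0.338, 2.36]
contact_force: [-1.2, 1.4, -0.1]
opening: 0.0394
```

```bash
python3 look.py 8
```

```text
side [0.355 0.053 0.001] 0.97 bay [-0.288  0.112]
side [ 0.64  -0.01  -0.004] 0.92 bay [-0.015  0.007]
side [0.406 0.239 0.005] 0.7 bay [-0.209  0.289]
top [ 0.644 -0.013  0.004] 0.93 bay [-0.011  0.004]
top [ 0.404  0.236 -0.005] 0.66 bay [-0.211  0.286]
tip [0.6217 0.0108 0.0138] bottle if cradled [ 0.6437 -0.011   0.0138] bay [-0.0115  0.0059] tcp [0.6066 0.0266 0.076 ]
```

View pics/top8.png

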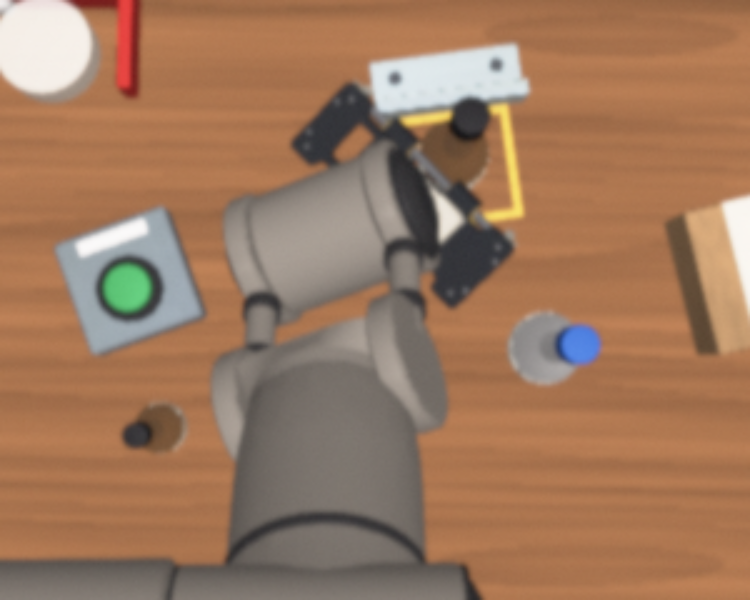

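View pics/side8.png

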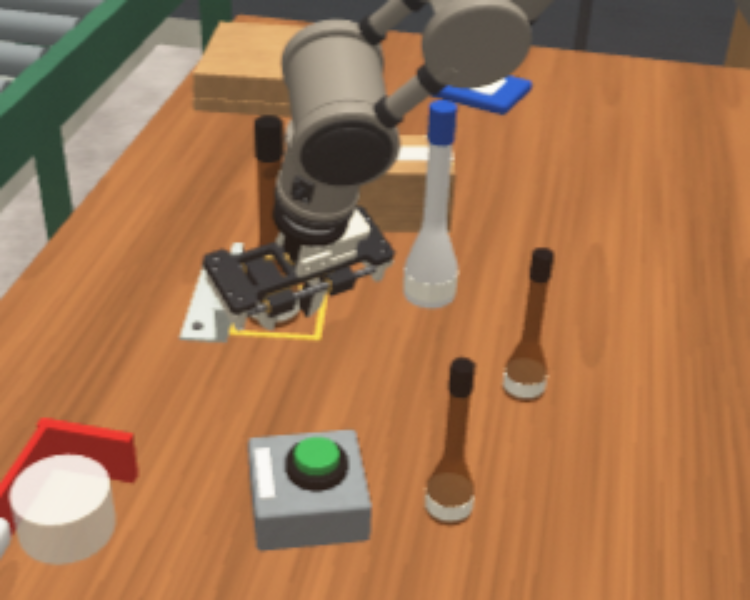

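Bay coordinates are now about (-12, +5.5) mm. I'll do the last 10 mm slowly, bearing more towards the stop.

Call:
apply_moves(
  motion=[
    {"offset": [-1.3, 0.6, 0.5], "rotation": [0, 0, 0]},
    {"offset": [-1.3, 0.6, 0.5], "rotation": [0, 0, 0]},
    {"offset": [-1.3, 0.6, 0.5], "rotation": [0, 0, 0]},
    {"offset": [-1.3, 0.6, 0.5], "rotation": [0, 0, 0]},
    {"offset": [-1.3, 0.6, 0.5], "rotation": [0, 0, 0]},
    {"offset": [-1.3, 0.6, 0.5], "rotation": [0, 0, 0]},
  ],
)

```text
time: 11.1
tool_pos: [0.6144, 0.0235, 0.0756]
tool_rot: [-3.131, 0.337, 2.361]
contact_force: [-1.5, 0.3, 0.8]
opening: 0.0396
```

```bash
python3 look.py 9
```

```text
side [0.409 0.24  0.004] 0.96 bay [-0.207  0.289]
side [ 0.649 -0.014 -0.004] 0.85 bay [-0.007  0.002]
side [0.356 0.055 0.003] 0.71 bay [-0.286  0.114]
top [ 0.407  0.236 -0.003] 0.78 bay [-0.209  0.285]
top [ 0.649 -0.017  0.003] 0.77 bay [-0.008 -0.001]
tip [0.6296 0.0077 0.0134] bottle if cradled [ 0.6516 -0.0142  0.0134] bay [-0.0042  0.0017] tcp [0.6145 0.0235 0.0756]
```

Call:
apply_moves(
  motion=[
    {"offset": [-0.9, 0.5, 0.4], "rotation": [0, 0, 0]},
    {"offset": [-0.9, 0.5, 0.4], "rotation": [0, 0, 0]},
    {"offset": [-0.9, 0.5, 0.4], "rotation": [0, 0, 0]},
  ],
)

```text
time: 11.55
tool_pos: [0.6174, 0.0225, 0.0753]
tool_rot: [-3.131, 0.337, 2.361]
contact_force: [-1.4, 0.5, 0.5]
opening: 0.0395
```

```bash
python3 look.py 10
```

```text
side [0.354 0.052 0.001] 0.74 bay [-0.289  0.112]
side [ 0.652 -0.018 -0.008] 0.7 bay [-0.005 -0.002]
side [0.403 0.24  0.002] 0.59 bay [-0.212  0.29 ]
top [ 0.651 -0.015 -0.001] 0.82 bay [-0.005  0.001]
top [ 0.403  0.234 -0.005] 0.76 bay [-0.214  0.284]
tip [0.6326 0.0066 0.0131] bottle if cradled [ 0.6546 -0.0152  0.0131] bay [-0.0013  0.0002] tcp [0.6176 0.0224 0.0754]
```

Call:
apply_moves(
  motion=[
    {"offset": [-0.8, 0.5, 0.4], "rotation": [0, 0, 0]},
    {"offset": [-0.8, 0.5, 0.4], "rotation": [0, 0, 0]},
  ],
)

```text
time: 11.92
tool_pos: [0.6193, 0.0219, 0.0751]
tool_rot: [-3.131, 0.337, 2.361]
contact_force: [-1.7, 1.4, 1.0]
opening: 0.0395
```

```bash
python3 look.py 11
```

```text
side [0.359 0.052 0.002] 0.98 bay [-0.284  0.111]
side [0.407 0.238 0.006] 0.91 bay [-0.209  0.287]
side [ 0.655 -0.013 -0.004] 0.76 bay [-0.     0.002]
top [ 0.655 -0.015  0.003] 0.94 bay [-0.001  0.   ]
top [ 0.404  0.235 -0.001] 0.58 bay [-0.212  0.285]
tip [0.6345 0.0061 0.0128] bottle if cradled [ 0.6565 -0.0158  0.0128] bay [ 0.0004 -0.0006] tcp [0.6194 0.0219 0.0751]
```

View pics/side11.png

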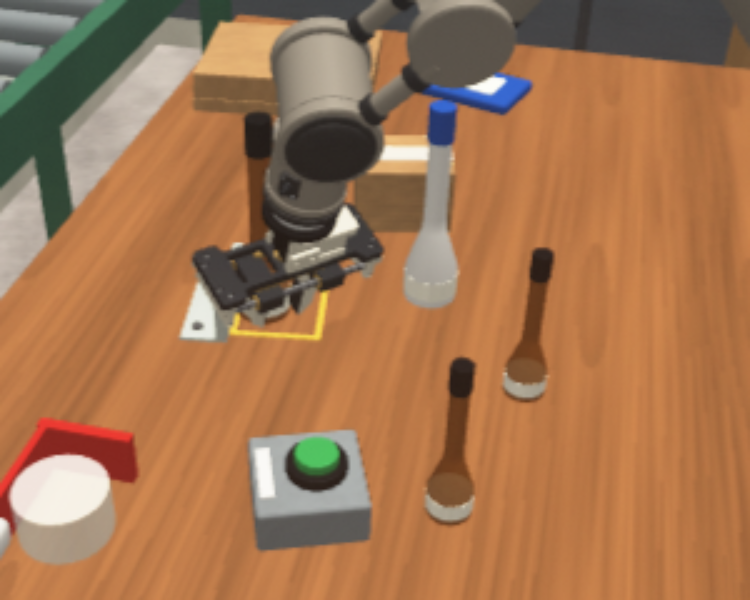

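View pics/top11.png

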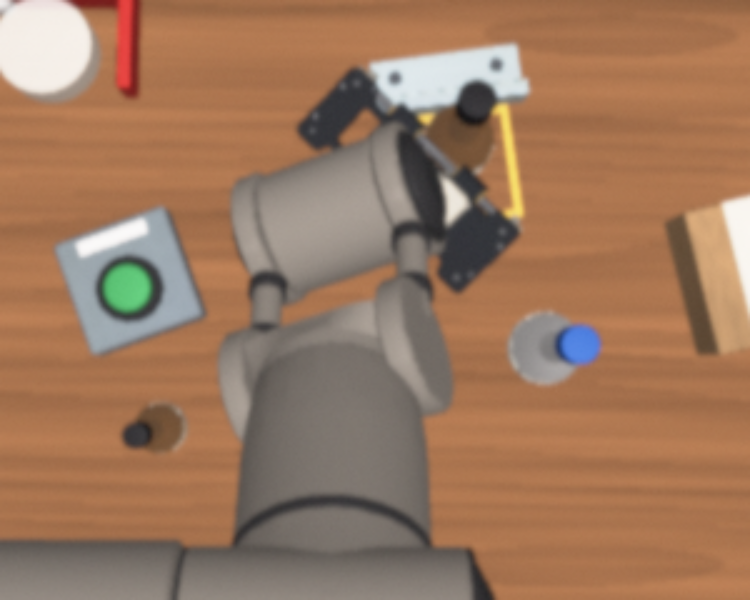

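Both views and the cradle estimate put the bottle at bay (0, 0) within about 2 mm. I'll retreat straight back from it.

Call:
apply_moves(
  motion=[
    {"offset": [3, 0, -1.2], "rotation": [0, 0, 0]},
    {"offset": [5, 0, -2], "rotation": [0, 0, 0]},
    {"offset": [7, 0, -2.6], "rotation": [0, 0, 0]},
    {"offset": [7, 0, -2.6], "rotation": [0, 0, 0]},
    {"offset": [7, 0, -2.6], "rotation": [0, 0, 0]},
    {"offset": [7, 0, -2.6], "rotation": [0, 0, 0]},
    {"offset": [7, 0, -2.6], "rotation": [0, 0, 0]},
    {"offset": [7, 0, -2.6], "rotation": [0, 0, 0]},
  ],
)

```text
time: 12.78
tool_pos: [0.579, 0.0629, 0.0766]
tool_rot: [-3.134, 0.339, 2.36]
contact_force: [-0.0, 0.3, -0.2]
opening: 0.0392
```

```bash
python3 look.py 12; python3 -c "
from plan import *
rows([.56,.10,.22],rot(-45,0),10)"
```

```text
side [0.357 0.052 0.003] 0.84 bay [-0.285  0.111]
side [0.406 0.239 0.002] 0.68 bay [-0.21   0.288]
top [ 0.653 -0.016 -0.001] 0.92 bay [-0.003 -0.   ]
top [ 0.404  0.234 -0.005] 0.72 bay [-0.212  0.284]
tip [0.595  0.0467 0.0144] bottle if cradled [0.617  0.0248 0.0144] bay [-0.0326  0.0454] tcp [0.5798 0.0625 0.0766]
12.9833 [0.5798 0.0625 0.0766] tilt/yaw err [-0.007  0.339  0.003] F [0.8 0.  0.9] 0.039419220119065165
[{"offset":[-1.0, 1.2, -14.9],"rotation":[-0.001, 0.034, 0.0]},{"offset":[-0.4, 1.2, -14.9],"rotation":[-0.001, 0.034, 0.0]},{"offset":[0.1, 1.2, -14.9],"rotation":[-0.001, 0.034, 0.0]},{"offset":[0.6, 1.2, -14.9],"rotation":[-0.001, 0.034, 0.0]},{"offset":[1.1, 1.2, -14.9],"rotation":[-0.001, 0.034, 0.0]},{"offset":[1.6, 1.2, -14.8],"rotation":[-0.001, 0.034, 0.0]},{"offset":[2.1, 1.2, -14.8],"rotation":[-0.001, 0.034, 0.0]},{"offset":[2.6, 1.2, -14.7],"rotation":[-0.001, 0.034, 0.0]},{"offset":[3.1, 1.2, -14.6],"rotation":[-0.001, 0.034, 0.0]},{"offset":[3.6, 1.2, -14.5],"rotation":[-0.001, 0.034, 0.0]}]
```

View pics/top12.png

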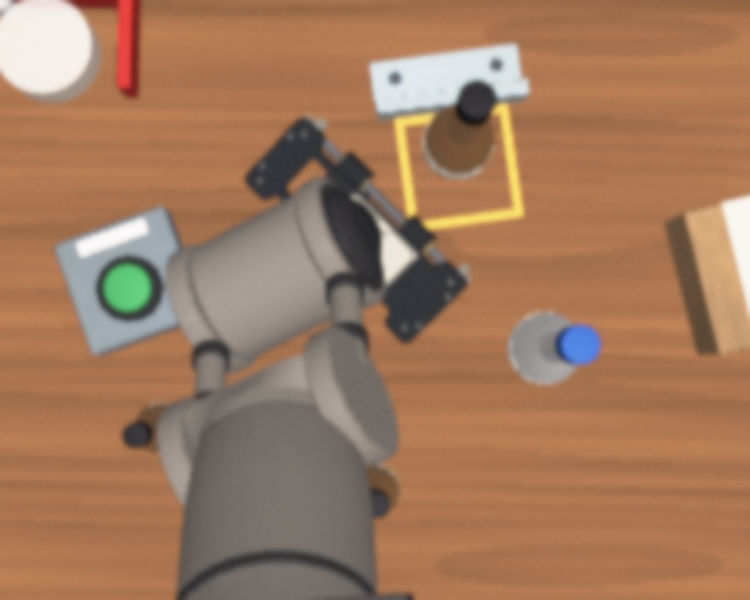

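View pics/side12.png

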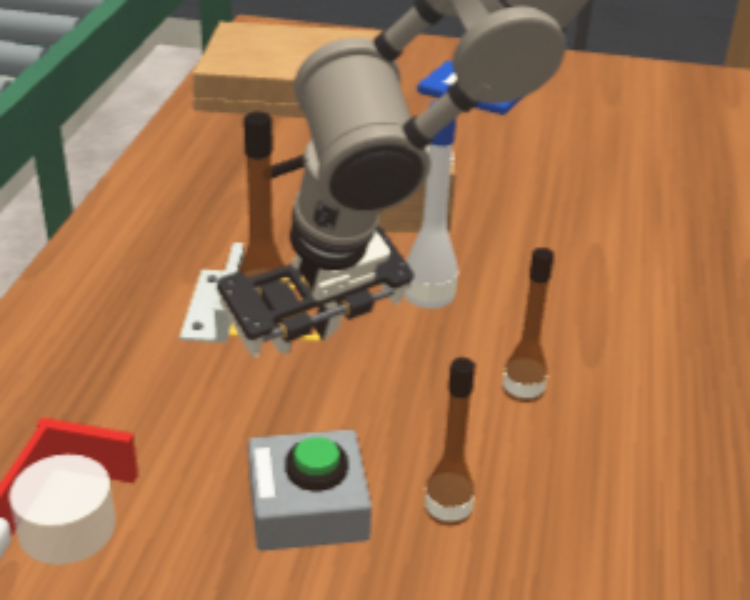

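The bottle stands alone inside the square against the stop: top (460,140), upright in the side view. Next I'll lift, straighten the hand and close the fingers.

Call:
apply_moves(
  motion=[
    {"offset": [0, 1, -15], "rotation": [0, 0.03, 0]},
    {"offset": [0, 1, -15], "rotation": [0, 0.03, 0]},
    {"offset": [0, 1, -15], "rotation": [0, 0.03, 0]},
    {"offset": [1, 1, -15], "rotation": [0, 0.03, 0]},
    {"offset": [1, 1, -15], "rotation": [0, 0.03, 0]},
    {"offset": [2, 1, -15], "rotation": [0, 0.04, 0]},
    {"offset": [2, 1, -15], "rotation": [0, 0.04, 0]},
    {"offset": [3, 1, -15], "rotation": [0, 0.04, 0]},
    {"offset": [3, 1, -15], "rotation": [0, 0.03, 0]},
    {"offset": [4, 1, -15], "rotation": [0, 0.03, 0]},
  ],
  grip=1.0,
)

```text
time: 13.82
tool_pos: [0.5565, 0.1001, 0.2249]
tool_rot: [-3.132, -0.011, 2.358]
contact_force: [0.2, 1.1, -0.5]
opening: 0.0005
```

```bash
python3 -c "
from plan import *
rows([.5225,.2605,.20],rot(-20,0),12)"
```

```text
13.8167 [0.5565 0.1001 0.2249] tilt/yaw err [-0.007 -0.013 -0.435] F [ 0.2  1.1 -0.5] 0.0005122882920741668
[{"offset":[11.4, 7.5, 2.1],"rotation":[-0.001, -0.001, -0.036]},{"offset":[11.1, 7.9, 2.1],"rotation":[-0.001, -0.001, -0.036]},{"offset":[10.9, 8.3, 2.1],"rotation":[-0.001, -0.001, -0.036]},{"offset":[10.5, 8.7, 2.1],"rotation":[-0.001, -0.001, -0.036]},{"offset":[10.2, 9.0, 2.1],"rotation":[-0.001, -0.001, -0.036]},{"offset":[9.9, 9.4, 2.1],"rotation":[-0.001, -0.001, -0.036]},{"offset":[9.6, 9.8, 2.1],"rotation":[-0.001, -0.001, -0.036]},{"offset":[9.2, 10.1, 2.1],"rotation":[-0.001, -0.001, -0.036]},{"offset":[8.8, 10.4, 2.1],"rotation":[-0.001, -0.001, -0.036]},{"offset":[8.4, 10.7, 2.1],"rotation":[-0.001, -0.001, -0.036]},{"offset":[8.1, 11.0, 2.1],"rotation":[-0.001, -0.001, -0.036]},{"offset":[7.6, 11.3, 2.1],"rotation":[-0.001, -0.001, -0.036]}]
```

Call:
apply_moves(
  motion=[
    {"offset": [11, 7.5, 1], "rotation": [0, 0, -0.036]},
    {"offset": [11, 8, 1], "rotation": [0, 0, -0.036]},
    {"offset": [11, 8, 1], "rotation": [0, 0, -0.036]},
    {"offset": [10.5, 8.5, 1], "rotation": [0, 0, -0.036]},
    {"offset": [10, 9, 1], "rotation": [0, 0, -0.036]},
    {"offset": [10, 9.5, 2], "rotation": [0, 0, -0.036]},
    {"offset": [9.5, 10, 2], "rotation": [0, 0, -0.036]},
    {"offset": [9, 10, 2], "rotation": [0, 0, -0.036]},
    {"offset": [9, 10.5, 2], "rotation": [0, 0, -0.036]},
    {"offset": [8.5, 10.5, 2], "rotation": [0, 0, -0.036]},
    {"offset": [8, 11, 2], "rotation": [0, 0, -0.036]},
    {"offset": [7.5, 11, 2], "rotation": [0, 0, -0.036]},
  ],
)

```text
time: 14.82
tool_pos: [0.5124, 0.2746, 0.1961]
tool_rot: [-3.13, -0.016, 2.837]
contact_force: [0.3, 0.2, -0.5]
opening: 0.0004
```

```bash
python3 look.py 13; python3 -c "
from plan import *
rows([.5225,.2605,.155],rot(-20,0),5)
for c in ['top','side']:
    p=read_camera(c)
    for d in tip_of('confirm_top',p)[:2]: print(c,d['location'],d['score'])"
```

```text
side [ 0.358  0.053 -0.   ] 0.83 bay [-0.285  0.112]
side [0.406 0.24  0.002] 0.8 bay [-0.209  0.289]
side [ 0.654 -0.014 -0.002] 0.66 bay [-0.002  0.001]
top [ 0.357  0.056 -0.002] 0.82 bay [-0.285  0.115]
top [ 0.654 -0.016  0.003] 0.81 bay [-0.002 -0.001]
top [ 0.406  0.235 -0.005] 0.61 bay [-0.21   0.284]
tip [0.5118 0.273  0.1308] bottle if cradled [0.5413 0.2636 0.1308] bay [-0.072   0.2927] tcp [0.513  0.2734 0.1967]
15.0167 [0.513  0.2734 0.1967] tilt/yaw err [-0.012 -0.015  0.042] F [ 0.4  0.4 -0.4] 0.0003382935607831943
[{"offset":[-2.7, -1.8, 8.3],"rotation":[-0.002, -0.003, 0.008]},{"offset":[-2.7, -1.8, 8.3],"rotation":[-0.002, -0.003, 0.008]},{"offset":[-2.7, -1.8, 8.3],"rotation":[-0.002, -0.003, 0.008]},{"offset":[-2.7, -1.8, 8.3],"rotation":[-0.002, -0.003, 0.008]},{"offset":[-2.7, -1.8, 8.3],"rotation":[-0.002, -0.003, 0.008]}]
side [0.5209, 0.2617, 0.0659] 0.59
```

View pics/side13.png

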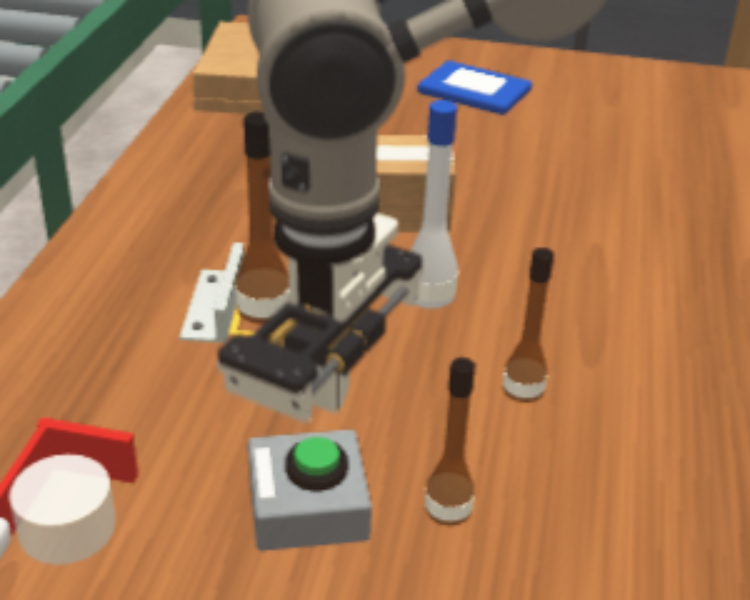

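View pics/top13.png

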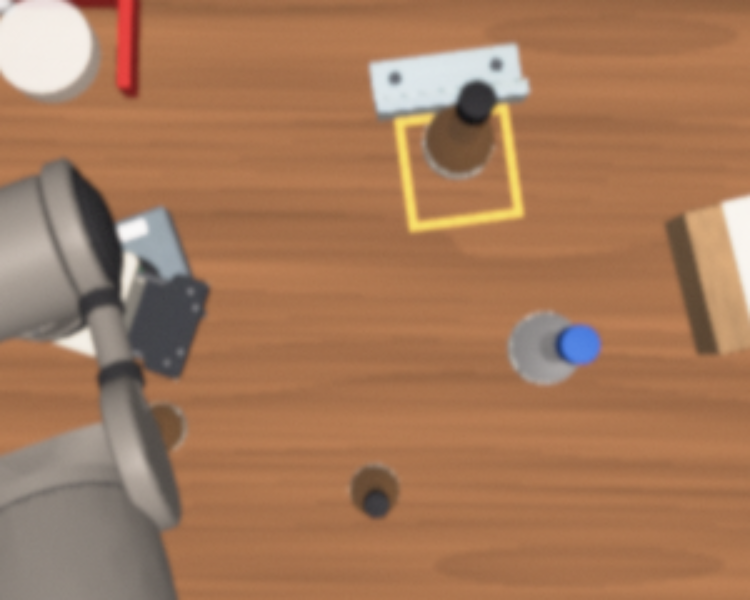

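Call:
apply_moves(
  motion=[
    {"offset": [-2.6, -1.8, 8], "rotation": [0, -0.003, 0.008]},
    {"offset": [-2.6, -1.8, 8], "rotation": [-0.003, -0.003, 0.008]},
    {"offset": [-2.6, -1.8, 8], "rotation": [-0.003, -0.003, 0.008]},
    {"offset": [-2.6, -1.8, 8], "rotation": [-0.003, -0.003, 0.008]},
    {"offset": [-2.6, -1.8, 8], "rotation": [-0.003, -0.003, 0.008]},
    {"offset": [0, 0, 0], "rotation": [0, 0, 0]},
  ],
)

```text
time: 15.72
tool_pos: [0.5248, 0.2552, 0.1533]
tool_rot: [3.139, 0.003, 2.782]
contact_force: [0.5, -1.0, 0.4]
opening: 0.0
```

```bash
python3 -c "
from plan import *
rows([.5225,.2608,.135],rot(-20,0),5)"
```

```text
15.7167 [0.5248 0.2552 0.1533] tilt/yaw err [ 0.002  0.003 -0.01 ] F [ 0.5 -1.   0.4] 1.6170393010076173e-05
[{"offset":[0.8, 0.9, 3.7],"rotation":[0.0, 0.001, -0.002]},{"offset":[0.8, 0.9, 3.7],"rotation":[0.0, 0.001, -0.002]},{"offset":[0.8, 0.9, 3.7],"rotation":[0.0, 0.001, -0.002]},{"offset":[0.8, 0.9, 3.7],"rotation":[0.0, 0.001, -0.002]},{"offset":[0.8, 0.9, 3.7],"rotation":[0.0, 0.001, -0.002]}]
```

Call:
apply_moves(
  motion=[
    {"offset": [0.8, 0.9, 3.5], "rotation": [0, 0, 0]},
    {"offset": [0.8, 0.9, 3.5], "rotation": [0, 0, 0]},
    {"offset": [0.8, 0.9, 3.5], "rotation": [0, 0, 0]},
    {"offset": [0.8, 0.9, 3.5], "rotation": [0, 0, 0]},
    {"offset": [0, 0, 1], "rotation": [0, 0, 0]},
  ],
)

```text
time: 16.13
tool_pos: [0.5231, 0.2593, 0.1362]
tool_rot: [3.14, 0.002, 2.781]
contact_force: [-0.5, 0.1, 0.2]
opening: 0.0001
```

```bash
python3 look.py 14
```

```text
side [0.407 0.239 0.003] 0.98 bay [-0.209  0.288]
side [ 0.657 -0.013 -0.003] 0.59 bay [0.001 0.002]
top [0.355 0.053 0.002] 0.68 bay [-0.288  0.112]
top [ 0.653 -0.019  0.003] 0.57 bay [-0.004 -0.003]
tip [0.5238 0.2592 0.071 ] bottle if cradled [0.5528 0.2482 0.071 ] bay [-0.0629  0.2758] tcp [0.5236 0.2591 0.137 ]
```

View pics/side14.png

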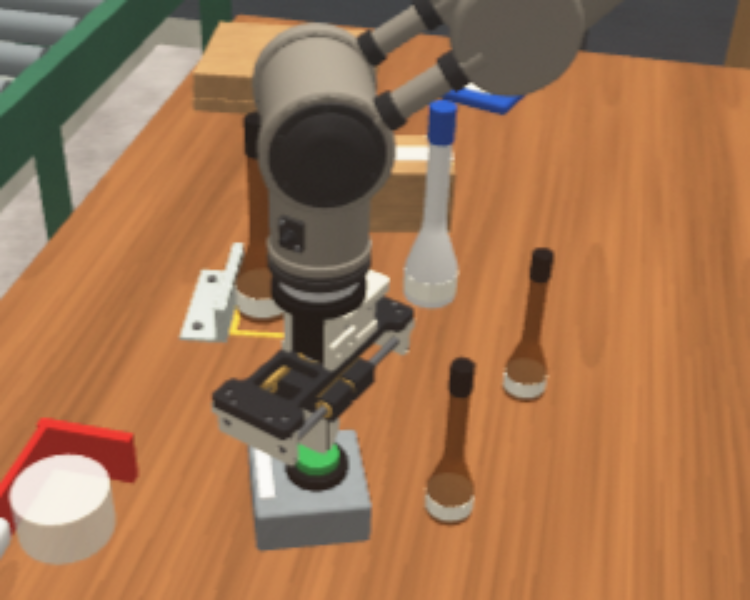

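The closed fingertips are centred over the green button at (320,450). Pressing in small steps and watching the force.

Call:
apply_moves(
  motion=[
    {"offset": [0, 0, 1.5], "rotation": [0, 0, 0]},
    {"offset": [0, 0, 1.5], "rotation": [0, 0, 0]},
    {"offset": [0, 0, 1.5], "rotation": [0, 0, 0]},
    {"offset": [0, 0, 1.5], "rotation": [0, 0, 0]},
  ],
)

```text
time: 16.67
tool_pos: [0.5241, 0.2594, 0.1318]
tool_rot: [3.138, 0.005, 2.781]
contact_force: [-2.0, -0.2, 1.8]
opening: 0.0005
```

Call:
apply_moves(
  motion=[
    {"offset": [0, 0, 2], "rotation": [0, 0, 0]},
    {"offset": [0, 0, 2], "rotation": [0, 0, 0]},
  ],
)

```text
time: 16.83
tool_pos: [0.5241, 0.2594, 0.128]
tool_rot: [3.137, 0.005, 2.781]
contact_force: [-1.8, -0.7, 4.2]
opening: 0.0007
```

Call:
apply_moves(
  motion=[
    {"offset": [0, 0, 1.5], "rotation": [0, 0, 0]},
    {"offset": [0, 0, 1.5], "rotation": [0, 0, 0]},
  ],
)

```text
time: 17.0
tool_pos: [0.5242, 0.2594, 0.1264]
tool_rot: [3.137, 0.006, 2.781]
contact_force: [-6.4, -3.1, 22.4]
opening: 0.0001
```

The force rose to 22 N at 0.126 m, so the button has bottomed out. Holding briefly, then releasing.

Call:
apply_moves(
  motion=[
    {"offset": [0, 0, 0.5], "rotation": [0, 0, 0]},
    {"offset": [0, 0, -5], "rotation": [0, 0, 0]},
    {"offset": [0, 0, -10], "rotation": [0, 0, 0]},
    {"offset": [0, 0, -12], "rotation": [0, 0, 0]},
    {"offset": [0, 0, -12], "rotation": [0, 0, 0]},
    {"offset": [0, 0, -12], "rotation": [0, 0, 0]},
    {"offset": [0, 0, -12], "rotation": [0, 0, 0]},
    {"offset": [0, 0, 0], "rotation": [0, 0, 0]},
    {"offset": [0, 0, 0], "rotation": [0, 0, 0]},
  ],
)

```text
time: 17.75
tool_pos: [0.524, 0.2592, 0.1944]
tool_rot: [3.136, 0.007, 2.78]
contact_force: [-0.6, -0.6, -0.7]
opening: 0.0001
```

```bash
python3 look.py 15; python3 -c "
from h import *
for c in ['top','side']:
    p=read_camera(c); cv2.imwrite(f'pics/{c}15f.png',p['img'][:,:,::-1])
    for q in ['white_bottle','carton','tape_roll','marker','dispenser','confirm_top']:
        for d in tip_of(q,p)[:1]: print(c,q,np.round(d['location'],3),round(d['score'],2))"
```

```text
side [ 0.657 -0.014 -0.004] 0.83 bay [0.001 0.001]
side [ 0.357  0.053 -0.   ] 0.78 bay [-0.286  0.112]
side [ 0.521  0.463 -0.003] 0.73 bay [-0.063  0.493]
side [0.408 0.242 0.002] 0.65 bay [-0.207  0.291]
top [ 0.653 -0.016  0.002] 0.7 bay [-0.003 -0.   ]
top [ 0.656 -0.007 -0.001] 0.66 bay [0.001 0.008]
top [ 0.355  0.051 -0.001] 0.58 bay [-0.288  0.111]
tip [0.524  0.2592 0.1274] bottle if cradled [0.553  0.2483 0.1274] bay [-0.0627  0.2759] tcp [0.5236 0.2591 0.1934]
top white_bottle [ 0.479 -0.091 -0.001] 0.72
top marker [ 0.7   -0.339  0.002] 0.74
top dispenser [ 0.731  0.342 -0.002] 0.78
side white_bottle [ 0.48  -0.093  0.   ] 0.75
side carton [ 0.543 -0.263  0.001] 0.76
side tape_roll [ 0.518  0.459 -0.001] 0.66
side dispenser [0.727 0.339 0.002] 0.78
side confirm_top [ 0.518  0.463 -0.003] 0.61
```

View pics/side15f.png

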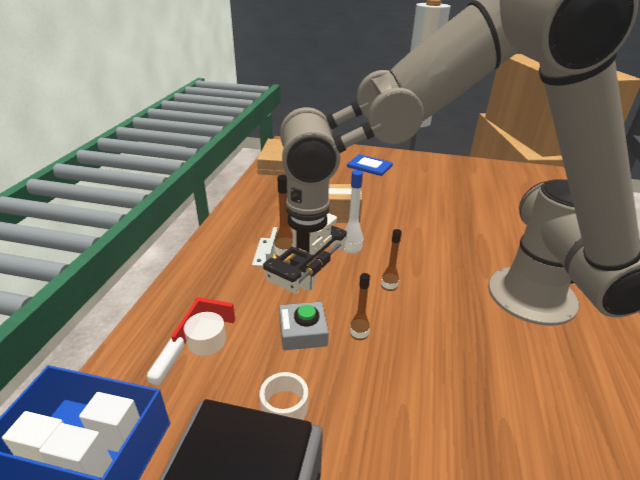

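View pics/top15f.png

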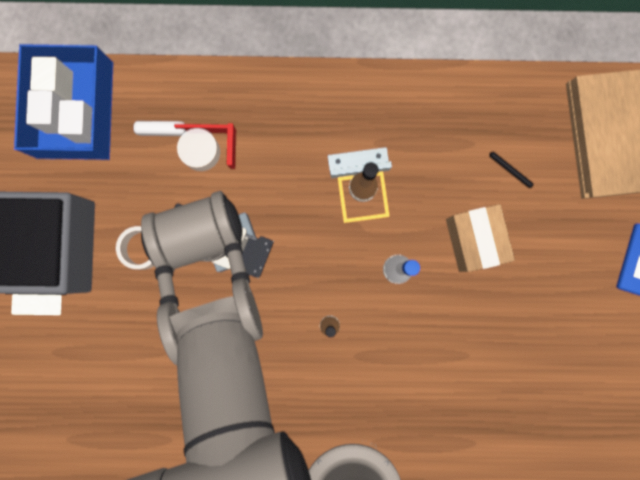

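The button at side (306,313) is up again, the amber bottle is in the square at top (365,185), and everything else is where it started. I'll hand in now.

```bash
python3 -c "
from cell import *
print(hand_in())"
```

```text
the job is handed in; nothing more can be done
None
```

I slid the largest amber bottle into the yellow square and up to the stop, then pressed the green button fully down and let go. I handed in at about 18 s of the 64 s allowed; no verdict is reported.

- **Bottle:** I pushed it with two half-open fingertips, about 15–25 mm above the table, with the hand leaned back 20° to clear the neck. Before hand-in, both cameras put it upright at about (0 ± 4, 0 ± 2) mm in the bay frame, inside the limits of −10 to +6 mm in x and ±20 mm in y. One extra top-view detection with a lower score read y = +8 mm, also inside the limit.
- **Stop contact:** I felt no clear contact force at the stop, so "against the stop" rests on the camera estimates. These scattered by a few millimetres.
- **Button:** I pressed until the force jumped from 4 N to 22 N, which means it had bottomed out, then lifted the hand away. In the last side picture it stands up again.
- **Other things:** The white bottle, carton, tape roll, marker and dispenser were found within about 5 mm of where they started, which is the detectors' accuracy. The tape roll and carton were found in the last side view only, the marker in the last top view only. The two small amber bottles also stayed in place.
- **Drift:** On the first descent the hand drifted about 18 mm towards the bottle. I backed it off before it touched anything.

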